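Fit the ventilation spacer in the relay row and hold the row closed

ROBOT

A 7-joint arm with a two-finger parallel gripper is mounted at the origin on the work surface. World frame = base frame: x ahead of the robot, y to its left, z up, the work surface at z = 0. Lengths are in m, angles in rad, forces in N, time in s.
With the tool pointing down it reaches from about 0.35 to 0.9 m from the base axis. Payload 8.1 kg.
Tool frame: the origin (TCP) lies at the very end of the fingers, on their centre line; the grasp point (between the pads) lies r.grip_point_offset behind it (r.grip_point_offset is the distance from the TCP to the grasp point, in m); z points along the fingers, y is the direction in which the jaws open and shut (so a half turn about z gives the same grasp; the last joint's range is limited). The gripper opens to 85 mm and grips with 20 to 120 N. Pads are 22 mm wide; open, the fingers measure 114 mm over their backs; the gripper's body (76 mm by 85 mm) begins 54 mm behind the grasp point. The pads swing forward as they close: fully open they stand 13 mm farther back than shut.
Start: joints at [-1.378, 0.434, 0.025, 1.573, -0.012, 1.134, -0.075], TCP at [0.182, 0.598, 0.231] pointing down, gripper open.
Joint ranges: [-2.62, 2.62], [-0.44, 2.09], [-1.27, 1.32], [0.08, 2.57], [-1.32, 4.46], [0.12, 2], [-2.74, 2.74]. Speed limits (rad/s): [2.22, 2.22, 3.01, 3.01, 3.14, 3.14, 3.14].

INTERFACE

Orientations are given as a unit quaternion [x, y, z, w].
In Python, from workcell import status, imaging, job_done, r gives the robot as it stands.
- The arm moves only by the tool send_rows, never from a script. Its argument "plan" is text: rows parted by semicolons, each of 7 numbers parted by spaces: the opening, from 0 (shut) to 1 (fully open), then the shift along the tool's x, y, z in mm, then the turn, a rotation vector about the tool's x, y, z in degrees. In form: gripper tx ty tz wx wy wz; .... A call has 1 to 12 rows; each row is the pose to reach, as a shift and turn from the pose commanded when the call began, along the tool's axes at that moment; what a row does not reach only later rows make up. A row lasts 1/10 s, in which the tool goes at most 50 mm and 8.59 degrees, less where a joint would pass 70% of its speed; a pose out of reach is approached as far as the arm can. A call with a gripper value outside its range is refused whole. The fingers move at their own pace and stop on an object; "squeeze" is the grip in N (left out, the last holds). Time passes only in rows, so rows that repeat a pose let the fingers close. It gives the time, the measured TCP pose, the force and the opening at its end, in the units of the state.
- status.observe(): the state, without advancing time (a new reading comes with each control period).
- imaging.get_image(name): name is "scene" or "top"; returns the picture (400x640x3 uint8, blue, green, red); there is no depth.
- imaging.camera_info(name): a dict with "vfov" (degrees; the focal length in pixels is half the picture's height over the tangent of half this angle, whatever the lens; pixels are square), "cx", "cy" (the principal point, pixels), "extrinsics" (4x4, takes a point from camera to world coordinates). Camera axes: x right, y down, z forward; pixel columns grow to the right and rows downward; lengths in m; the calibration is good to about 2 mm. A picture is of the moment at which its call begins. camera_info takes no time and is no camera call.
- job_done(): hands the job in, once; it reports no verdict.
The state is a dict: "time": time; "joints": joint angles; "qd": joint speeds; "tau": joint torques, N m; "position": TCP position; "eef_rot": TCP orientation; "force": force on the tool from outside, world axes, zero at the start; "moment": the same for the moment, N m; "width": opening from 0.0 (shut) to 1.0 (fully open).
Only numpy, scipy, OpenCV 4.12 (cv2) and the standard library are available. Lean on these libraries where they do the work, as an engineer would, in place of code of your own. Each camera call takes 0.05 s, during which the arm holds its last target. There are 200 camera calls.

TASK

On the mounting plate, one gap in the row of rail devices is wide enough for the loose blank spacer: set the spacer upright on the rail in that gap, feet astride the rail, without shifting the devices to make room. Then push the breaker at the open end of the row along the rail until everything stands flush, side to side, against the fixed end bracket, and finish with the gripper still holding the row firmly pressed together so that a colleague can fit the second bracket. Leave the other things on the bench where they are.

Things in the scene. Friction and masses are not known exactly. Their poses are not given: they have to be found in the camera images.
- plate: steel mounting plate lying on the bench, fixed, 12 mm thick, x -62..118, y -175..175 mm. Origin on its underside below the rail's centre line; x across the rail, y along it, z up. Aluminium rail 35 mm wide, 320 mm long, top 19.5 mm above the origin. Slotted wire duct at x 73..103 mm, 50 mm high. On the rail from -y to +y: fixed bracket, two contactors and a relay in any order, breaker, free rail
- stop: the end bracket screwed fast to the rail at its -y end, plastic, 48 x 10 mm and 48 mm high above the rail; origin on the rail top, at the middle of its +y face, which the row is pressed against (plate y = -140 mm).
- contactor1: light grey contactor on the rail: 86 mm across the rail, 36 mm wide along it; shoulders 40 mm above the rail top, and a central nose 45 mm across (whole width) up to 60 mm. Origin on the rail top, centre of its base; axes as the plate's. It slides along the rail only (about 1 N of friction) and stays where it is left.
- contactor2: a second contactor, the same in every way.
- relay: light grey timing relay with two small dials on its nose; on the rail, profile and sliding as the contactors', but only 18 mm wide along the rail. Its origin lies on the rail top in the plane of its +y side face: the relay spans y -18..0 mm of its own frame.
- breaker: two-pole breaker with a dark toggle (top 72 mm above the rail), always the last device at the open +y end; profile, 36 mm width, central origin and sliding as the contactors'. At the start one gap in the row is 25 to 31 mm wide, the other three (next to bracket, devices, breaker) 7 to 13 mm. With spacer in and row flush its origin is at plate y = -14 mm. 90 mm of clear rail beyond it
- spacer: loose blank spacer, light grey plastic, 60 g, standing on the bench: 86 mm long (its x), 18 mm thick (its y), 66 mm tall. Origin: centre of underside. Two feet 6 mm high leave a slot 40 mm wide that goes over the rail; shoulders at 46 mm, then a central nose 45 mm long, 18 mm thick, 46 to 66 mm high, to hold it by. Seated on the rail its origin is 13.5 mm above the plate's. Either way round fits
- spare: spare contactor, not needed: standing on the bench, 86 x 36 x 65 mm, origin at the centre of its underside.
- bracket: loose end bracket for the colleague, lying on the plate beside the open end of the rail (plate x about -42 mm, y 70..165), 70 x 12 x 12 mm, origin at its underside.
- receptacle: metal round connector receptacle with 42 mm square flange, 39 mm tall, standing on the bench, origin at its underside.
- plug: metal round connector plug, diameter 44 mm, 78 mm tall, standing, origin at its underside.
- cap: yellow dust cap, diameter 40 mm, 18 mm tall, origin at its underside.
- driver: screwdriver lying along its x, origin under it.
- tape: roll of paper tape, diameter 72 mm, 19 mm tall, lying flat, origin at its underside.
Mind the look-alikes: they are no part of the job. Leave any purple look-alike of the spacer alone.

How it is judged:
By the outcome, as a careful person would: the job done as asked, in the order asked, and still so for the second after the job is handed in, while the arm keeps its last pose, push and grip.
It also fails if it takes over 54 s, if anything falls off the work surface, if the arm or the gripper's body presses on something with over 40 N, if the wrist force passes 120 N, or if a joint passes its speed limit or range.

## Working session

There is one attempt and no reset: what is moved stays moved. The work goes in short steps, Python scripts to look and compute and a tool call to move; the robot and the scene stay as the last step left them, time stands still between calls to the robot, and variables do not carry over. Pictures are saved under pics/ and viewed, about 8 in all and at most 12, crops included, and the job is handed in when it is done.

Besides the shell and the picture viewer there is one more tool, called after "Request:" as a command line: name --argument value ..., lists and objects as JSON in quotes. send_rows: Moves the arm, as the interface text tells. Its arguments: {"type":"object","properties":{"plan":{"type":"string"},"squeeze":{"type":"number"}},"required":["plan"]}

```bash
mkdir -p pics; ls; python3 - <<'E'
from workcell import status, imaging, job_done, r
import cv2,numpy as np
np.set_printoptions(precision=4,suppress=True)
print(status.observe(), r.grip_point_offset)
for n in ("scene","top"):
    cv2.imwrite(f"pics/{n}0.png",imaging.get_image(n)); print(n,imaging.camera_info(n))
E
```

```text
pics
{'time': 0.0, 'joints': array([-1.3776,  0.4352,  0.025 ,  1.5741, -0.0116,  1.134 , -0.0751]), 'qd': array([-0.0008,  0.0006,  0.0006,  0.0001,  0.0002, -0.0013,  0.0023]), 'tau': array([  0.0011, -67.0469,   1.0255, -31.6197,   0.0155,   0.0126,
        -0.    ]), 'position': array([0.1821, 0.5973, 0.2305]), 'eef_rot': array([ 0.1474,  0.9891, -0.0008, -0.0001]), 'force': array([ 0.6055, -0.0612,  0.4331]), 'moment': array([0.0413, 0.0099, 0.0165]), 'width': 0.9993110888197332} 0.0187
scene {'vfov': 53.914648498384096, 'cx': 317.06343593349783, 'cy': 199.80685343535154, 'extrinsics': array([[-0.7992,  0.3914, -0.4562,  1.1039],
       [ 0.6011,  0.5169, -0.6095,  0.657 ],
       [-0.0028, -0.7614, -0.6483,  0.7353],
       [ 0.    ,  0.    ,  0.    ,  1.    ]])}
top {'vfov': 51.280138107419205, 'cx': 323.33648025813034, 'cy': 202.74308682078848, 'extrinsics': array([[ 0.1175, -0.9715,  0.2057,  0.4049],
       [-0.9931, -0.116 ,  0.0196, -0.0084],
       [ 0.0049, -0.2066, -0.9784,  1.1374],
       [ 0.    ,  0.    ,  0.    ,  1.    ]])}
```

View pics/top0.png

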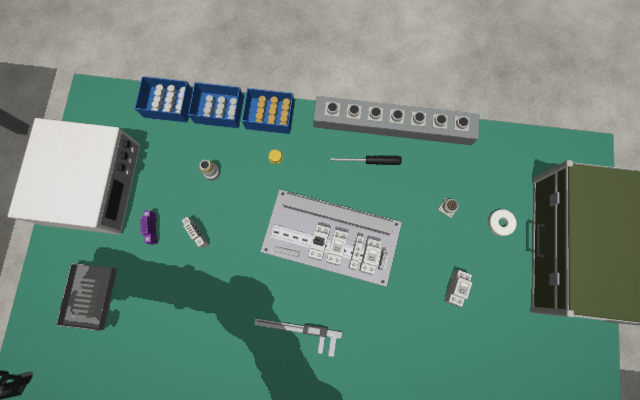

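View pics/scene0.png

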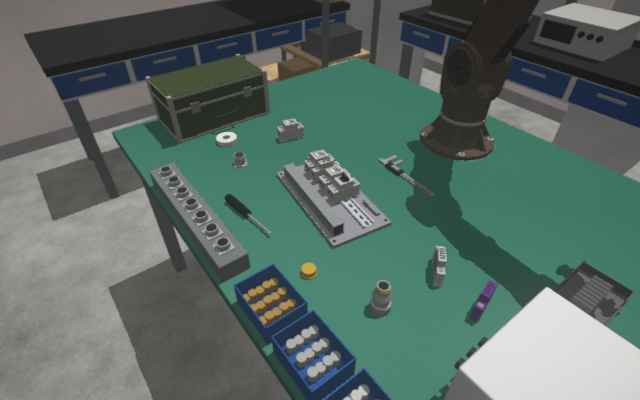

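The top view shows the plate at about (262–402, 190–287), the spacer at (194,232), the purple look-alike at (149,227) and the spare at (460,287). I'll enlarge these.

```bash
python3 - <<'E'
import cv2,numpy as np
t=cv2.imread("pics/top0.png");s=cv2.imread("pics/scene0.png")
def c(im,u,v,w,h,k):
    o=cv2.resize(im[v:v+h,u:u+w],None,fx=k,fy=k,interpolation=cv2.INTER_CUBIC)
    for i in range(0,w,10):
        cv2.line(o,(i*k,0),(i*k,6 if i%20 else 12),(0,0,255),1)
        if i%20==0: cv2.putText(o,str(u+i),(i*k+2,20),0,.4,(0,0,255),1)
    for i in range(0,h,10):
        cv2.line(o,(0,i*k),(6 if i%20 else 12,i*k),(0,0,255),1)
        if i%20==0 and i: cv2.putText(o,str(v+i),(14,i*k+4),0,.4,(0,0,255),1)
    return o
cv2.imwrite("pics/plate_t.png",c(t,255,185,155,108,5))
a=c(t,170,205,50,50,8);b=c(s,415,235,50,60,8)
o=np.zeros((480,800,3),np.uint8);o[:400,:400]=a;o[:480,400:]=b
cv2.imwrite("pics/sp.png",o)
E
```

```text
(no output)
```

View pics/plate_t.png

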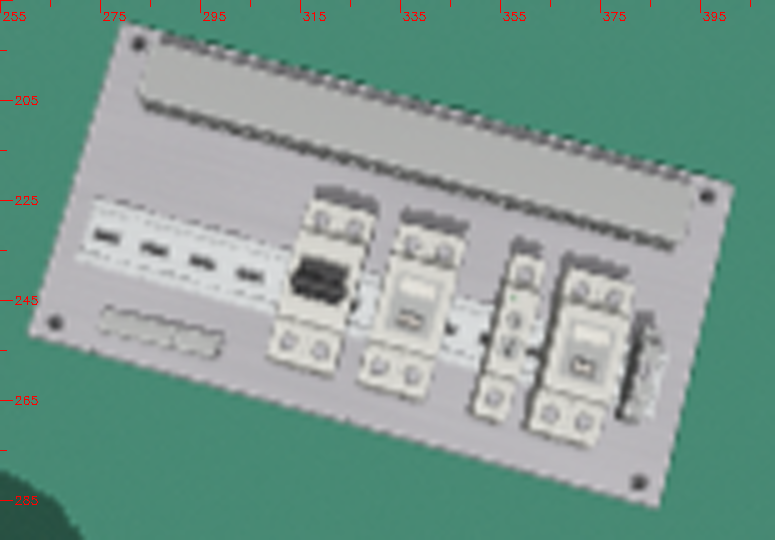

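View pics/sp.png

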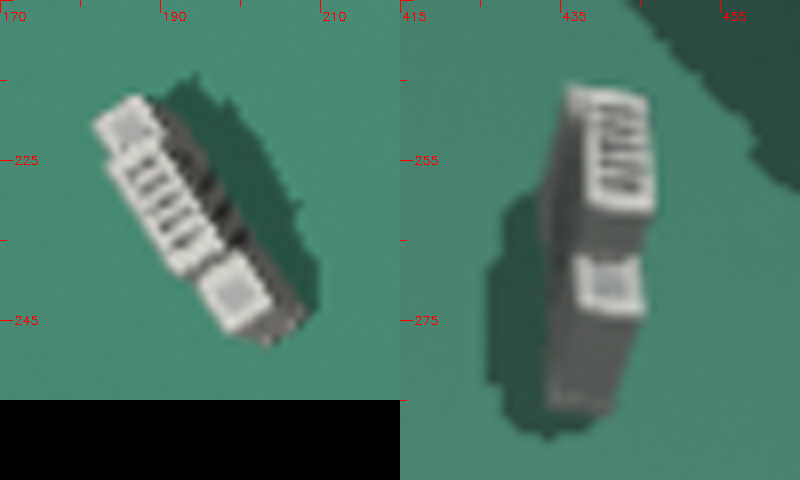

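The breaker (dark toggle) is on the left, then contactor, relay, contactor, bracket. The widest gap looks like the one between contactor and relay (crop x 440–490). I'll fit the poses numerically.

```bash
cat > h.py <<'E'
import numpy as np
from scipy.optimize import least_squares
from scipy.spatial.transform import Rotation as R
from workcell import status, imaging
np.set_printoptions(precision=4,suppress=True)
CI={n:imaging.camera_info(n) for n in("top","scene")}
def foc(n): return 200/np.tan(np.radians(CI[n]["vfov"]/2))
def proj(n,P):
    E=CI[n]["extrinsics"];p=(np.atleast_2d(P)-E[:3,3])@E[:3,:3]
    return p[:,:2]/p[:,2:]*foc(n)+[CI[n]["cx"],CI[n]["cy"]]
def ray(n,uv,z):
    E=CI[n]["extrinsics"];uv=np.atleast_2d(uv)
    d=np.c_[(uv-[CI[n]["cx"],CI[n]["cy"]])/foc(n),np.ones(len(uv))]@E[:3,:3].T
    return E[:3,3]+d*((z-E[2,3])/d[:,2])[:,None]
def tow(q,P): # q=x,y,yaw
    P=np.atleast_2d(P);c,s=np.cos(q[2]),np.sin(q[2])
    return np.c_[q[0]+c*P[:,0]-s*P[:,1],q[1]+s*P[:,0]+c*P[:,1],P[:,2]]
def fro(q,W):
    c,s=np.cos(q[2]),np.sin(q[2]);d=W[:,:2]-q[:2];return np.c_[d[:,0]*c+d[:,1]*s,-d[:,0]*s+d[:,1]*c]
def fit(obs,q0): # obs: list of (cam,P,uv)
    f=lambda q:np.concatenate([(proj(n,tow(q,P))-uv).ravel() for n,P,uv in obs])
    s=least_squares(f,q0,x_scale=[.01,.01,.1]);return s.x,s.fun
def px(o,k,a): return np.array(o)+(np.array(a)+.5)/k-.5
E
cat > m.py <<'E'
from h import *
C=px((255,185),5,[(121,25),(735,183),(660,507),(28,332)])
P=np.array([(118,175,12),(118,-175,12),(-62,-175,12),(-62,175,12)])/1e3
q,e=fit([("top",P,C)],[.45,0,0]);print("plate",q,np.degrees(q[2]),e)
for n,a in dict(breaker=[(267,358),(335,375)],A=[(358,382),(425,398)],relay=[(472,411),(507,420)],B=[(527,430),(597,448)]).items():
    print(n,fro(q,ray("top",px((255,185),5,a),.0595))*1e3)
S=np.array([(43,9,46),(43,-9,46),(-43,9,46),(-43,-9,46)])/1e3
a=px((170,205),8,[(93,124),(137,95),(230,335),(273,302)])
print(fit([("top",S,a)],[.5,.3,.4]))
E
python3 m.py
```

```text
plate [ 0.5239 -0.0148 -0.1445] -8.281614009870603 [ 0.0481 -0.7119  0.0641  0.046   0.0166  0.0038 -0.1259  0.6139]
breaker [[-43.6498  44.7147]
 [-42.9546   8.6506]]
A [[-43.3359  -3.6872]
 [-42.2839 -38.9774]]
relay [[-42.4208 -63.896 ]
 [-42.1882 -82.3307]]
B [[ -44.4387  -93.4452]
 [ -43.9714 -130.1739]]
(array([0.5173, 0.3469, 0.7379]), array([-0.2577,  0.0011,  0.0474, -0.2586, -0.131 ,  0.056 ,  0.3395,
        0.1917]))
```

```bash
cat >> h.py <<'E'
def go(xyz,yawdeg):
    """tool shift (mm) and turn (deg) from the measured pose to TCP xyz with tool y at world yaw (mod 180), pointing down"""
    s=status.observe();A=R.from_quat(s["eef_rot"]);best=None
    for k in(0,180):
        y=np.radians(yawdeg+k);Y=np.array([np.cos(y),np.sin(y),0]);Z=np.array([0,0,-1.])
        T=R.from_matrix(np.c_[np.cross(Y,Z),Y,Z]);w=(A.inv()*T).as_rotvec(True)
        if best is None or np.linalg.norm(w)<np.linalg.norm(best): best=w
    print("t",round(s["time"],2),"shift",np.round(A.inv().apply(np.array(xyz)-s["position"])*1e3,1),"turn",np.round(best,1),"F",s["force"],"w",round(s["width"],3),"pos",s["position"])
E
python3 -c "
from h import *
go([.5173,.3469,.13],42.3)"
```

```text
t 0.1 shift [-393.6 -141.7  100.9] turn [-0.1  0.  30.7] F [-0.4859 -0.4632 -0.2683] w 1.001 pos [0.1821 0.5974 0.2306]
```

Request:
send_rows --plan "1 -394 -142 100 0 0 30.7;1 -394 -142 100 0 0 30.7;1 -394 -142 100 0 0 30.7;1 -394 -142 100 0 0 30.7;1 -394 -142 100 0 0 30.7;1 -394 -142 100 0 0 30.7;1 -394 -142 100 0 0 30.7;1 -394 -142 100 0 0 30.7;1 -394 -142 100 0 0 30.7;1 -394 -142 100 0 0 30.7;1 -394 -142 100 0 0 30.7;1 -394 -142 100 0 0 30.7" --squeeze 50

```text
time: 1.3
position: [0.5164, 0.3485, 0.1312]
eef_rot: [0.403, 0.915, 0.0, -0.001]
force: [-0.2, 0.1, 0.0]
width: 1.005
```

```bash
python3 - <<'E'
from h import *
import cv2
go([.5173,.3469,.049],42.3)
t=imaging.get_image("top");s=imaging.get_image("scene")
o=np.zeros((560,800,3),np.uint8)
u,v=proj("top",[.517,.347,.06])[0].astype(int);print(u,v)
o[:400,:400]=cv2.resize(t[v-25:v+25,u-25:u+25],(400,400),interpolation=2)
u2,v2=proj("scene",[.517,.347,.06])[0].astype(int);print(u2,v2)
o[:560,400:]=cv2.resize(s[v2-35:v2+35,u2-25:u2+25],(400,560),interpolation=2)
cv2.imwrite("pics/g1.png",o)
E
```

```text
t 1.3 shift [-1.9 -0.4 82.2] turn [-0.  -0.1  0.2] F [-0.2464  0.0509  0.0329] w 1.005 pos [0.5164 0.3485 0.1312]
190 230
442 254
```

View pics/g1.png

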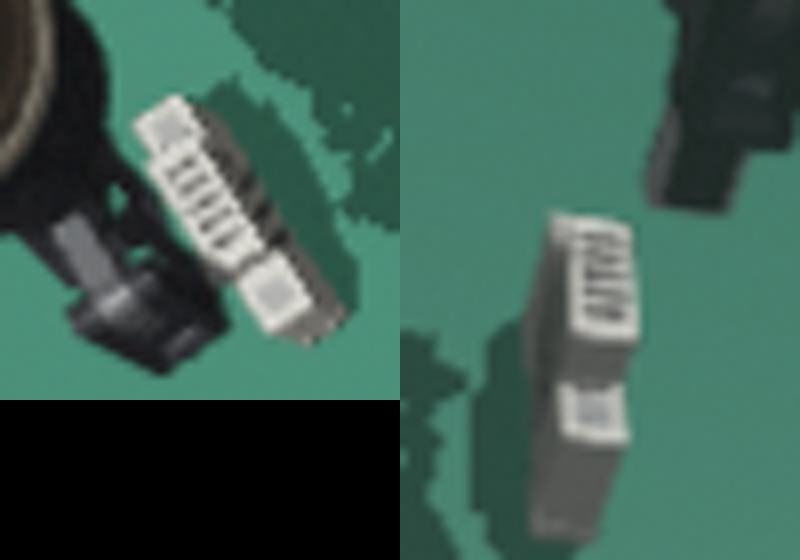

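```bash
cat > m2.py <<'E'
from h import *
S=np.array([(43,9,46),(43,-9,46),(-43,9,46),(-43,-9,46)])/1e3
a=px((170,205),8,[(93,124),(137,95),(230,335),(273,302)])
a2=px((165,205),8,[(133,124),(177,95),(270,335),(312,302)])
S2=np.array([(43,9,46),(43,-9,46),(22.5,9,66),(22.5,-9,66)])/1e3
b=px((417,219),8,np.array([(627,440),(567,442),(637,340),(575,332)])-[400,0])
q,_=fit([("top",S,a)],[.5,.3,.4]);print(q)
q,_=fit([("scene",S2,b)],q);print("scene only",q,_)
q,_=fit([("top",S,a),("scene",S2,b)],q);print("both",q)
s=status.observe();A=R.from_quat(s["eef_rot"])
for y in(-.0425,.0425):
    P=s["position"]+A.apply([0,y,-.013]);print((proj("top",P)-[165,205])*8,(proj("scene",P)-[417,219])*8+[400,0])
E
python3 m2.py
```

```text
[0.5173 0.3469 0.7379]
scene only [0.5211 0.3456 0.8004] [ 0.5851  0.4651 -0.2353 -0.5767  0.0979 -0.0681 -0.4502  0.1684]
both [0.5183 0.3469 0.7326]
[[188.6752 280.4273]] [[661.2036 -32.8775]]
[[39.4746 52.9875]] [[684.1212 187.8579]]
```

Request:
send_rows --plan "1 -2 0 30 0 0 0;1 -2 0 60 0 0 0;1 -2 0 82 0 0 0;1 -2 0 82 0 0 0;1 -2 0 82 0 0 0;0.3 -2 0 82 0 0 0;0 -2 0 82 0 0 0;0 -2 0 82 0 0 0;0 -2 0 82 0 0 0;0 -2 0 82 0 0 0;0 -2 0 82 0 0 0;0 -2 0 82 0 0 0" --squeeze 50

```text
time: 2.6
position: [0.5196, 0.3462, 0.0507]
eef_rot: [0.404, 0.915, 0.001, 0.0]
force: [-1.4, -1.3, 6.9]
width: 0.514
```

Request:
send_rows --plan "0 0 0 -40 0 0 0;0 0 0 -80 0 0 0;0 0 0 -120 0 0 0;0 0 0 -120 0 0 0"

```text
time: 3.0
position: [0.522, 0.3475, 0.1758]
eef_rot: [0.404, 0.915, 0.005, 0.002]
force: [0.4, 0.5, -0.8]
width: 0.513
```

```bash
python3 -c "
from h import *
p=tow([.5239,-.0148,-.1445],[0,-.0517,.165])[0];print(p);go(p,-8.28)"
```

```text
[ 0.5165 -0.066   0.165 ]
t 3.0 shift [-301.9 -282.6    8.1] turn [ 0.6 -0.2 50.6] F [ 0.445   0.5493 -0.8414] w 0.513 pos [0.522  0.3475 0.1758]
```

Request:
send_rows --plan "0 -302 -283 8 0.3 0 50.5;0 -302 -283 8 0.3 0 50.5;0 -302 -283 8 0.3 0 50.5;0 -302 -283 8 0.3 0 50.5;0 -302 -283 8 0.3 0 50.5;0 -302 -283 8 0.3 0 50.5;0 -302 -283 8 0.3 0 50.5;0 -302 -283 8 0.3 0 50.5;0 -302 -283 8 0.3 0 50.5;0 -302 -283 8 0.3 0 50.5;0 -302 -283 8 0.3 0 50.5;0 -302 -283 8 0.3 0 50.5"

```text
time: 4.2
position: [0.5135, -0.0662, 0.1611]
eef_rot: [0.755, 0.656, -0.002, -0.001]
force: [0.4, -0.0, -0.7]
width: 0.514
```

```bash
python3 - <<'E'
from h import *
import cv2
p=tow([.5239,-.0148,-.1445],[0,-.0517,.165])[0];go(p,-8.28)
t=imaging.get_image("top");s=imaging.get_image("scene")
o=np.zeros((560,800,3),np.uint8)
P=[.5165,-.066,.1]
u,v=proj("top",P)[0].astype(int);print(u,v)
o[:,:400]=cv2.resize(t[v-35:v+35,u-25:u+25],(400,560),interpolation=2)
u2,v2=proj("scene",P)[0].astype(int);print(u2,v2)
o[:,400:]=cv2.resize(s[v2-35:v2+35,u2-25:u2+25],(400,560),interpolation=2)
cv2.imwrite("pics/g2.png",o)
E
```

```text
t 4.2 shift [ 0.7  2.9 -3.9] turn [-0.3  0.1  0.3] F [ 0.3612 -0.04   -0.6803] w 0.514 pos [ 0.5135 -0.0662  0.1611]
349 247
329 157
```

View pics/g2.png

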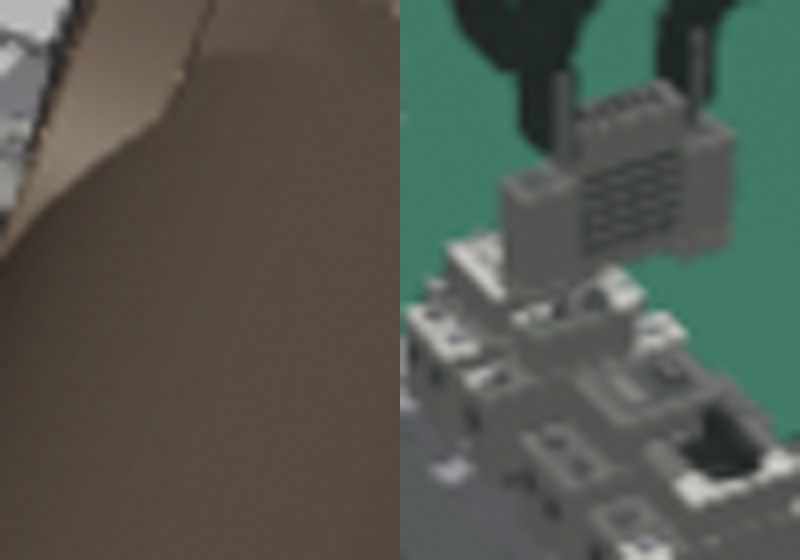

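```bash
cat > ov.py <<'E'
from h import *
import cv2,sys
PL=np.array([.5239,-.0148,-.1445])
def prof(y0,y1,z0,zs,zt,off=(0,0,0),a=43):
    L=[(a,z0),(a,zs),(22.5,zs),(22.5,zt),(-22.5,zt),(-22.5,zs),(-a,zs),(-a,z0)]
    return [np.array([(x,y,z) for x,z in L])/1e3+off for y in(y0,y1)]
def draw(o,n,org,k,pr,q,col):
    ps=[((proj(n,tow(q,p))-org+.5)*k-.5).round().astype(int) for p in pr]
    for p in ps: cv2.polylines(o,[p],False,col,1,cv2.LINE_AA)
    for a,b in zip(*ps): cv2.line(o,tuple(map(int,a)),tuple(map(int,b)),col,1,cv2.LINE_AA)
E
python3 - <<'E'
from ov import *
s=imaging.get_image("scene");k=14;org=np.array([302,125]);w,h=56,42
o=cv2.resize(s[org[1]:org[1]+h,org[0]:org[0]+w],None,fx=k,fy=k,interpolation=2)
o=cv2.convertScaleAbs(o,alpha=1.3)
draw(o,"scene",org,k,prof(-39.3,-3.3,19.5,59.5,79.5),PL,(0,255,255))
draw(o,"scene",org,k,prof(-82.2,-64.1,19.5,59.5,79.5),PL,(0,255,0))
st=status.observe();A=R.from_quat(st["eef_rot"]);ty=A.apply([0,1,0]);yaw=np.arctan2(ty[1],ty[0])
yaw=(yaw+np.pi/2)%np.pi-np.pi/2
q=[*st["position"][:2],yaw];print(np.degrees(yaw),st["position"])
draw(o,"scene",org,k,prof(-9,9,0,46,66,(0,0,st["position"][2]-.0507)),q,(0,0,255))
cv2.imwrite("pics/g3.png",o)
E
```

```text
-8.014786471835317 [ 0.5134 -0.0667  0.1612]
```

View pics/g3.png

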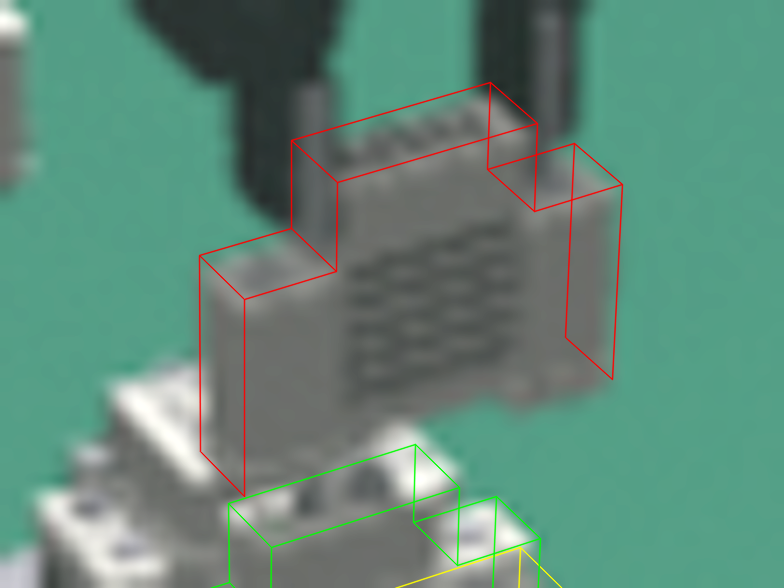

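Relay outline overlay coincides with the picture; spacer sits ~1 mm toward +y and ~1 mm low in the hand. I'll correct for that above the gap.

```bash
python3 -c "
from ov import *
go(tow(PL,[0,-.0527,.145])[0],-8.28);print(np.degrees(R.from_quat(status.observe()['eef_rot']).as_matrix()[2,:2]))"
```

```text
t 4.35 shift [ 0.2  3.  16.2] turn [-0.3  0.1  0.3] F [-0.7699  1.0436 -0.1077] w 0.509 pos [ 0.5134 -0.0667  0.1612]
[-0.1031 -0.2764]
```

Request:
send_rows --plan "0 0 3 8 -0.3 0 0;0 0 3 16 -0.3 0 0;0 0 3 16 -0.3 0 0;0 0 3 16 -0.3 0 0"

```text
time: 4.75
position: [0.5158, -0.0686, 0.1448]
eef_rot: [0.756, 0.655, -0.001, 0.001]
force: [-0.6, 0.5, -0.6]
width: 0.511
```

```bash
python3 -c "
from ov import *
go(tow(PL,[0,-.0527,.085])[0],-8.28)"
```

```text
t 4.75 shift [ 1.9  0.2 59.8] turn [-0.   0.1  0.1] F [-0.5939  0.4661 -0.5652] w 0.511 pos [ 0.5158 -0.0686  0.1448]
```

Request:
send_rows --plan "0 1.6 0 0 0 0 0;0 1.6 0 20 0 0 0;0 1.6 0 40 0 0 0;0 1.6 0 60 0 0 0;0 1.6 0 60 0 0 0;0 1.6 0 60 0 0 0"

```text
time: 5.35
position: [0.5165, -0.0673, 0.0857]
eef_rot: [0.756, 0.655, -0.001, 0.001]
force: [-0.0, -0.2, -0.3]
width: 0.508
```

```bash
python3 - <<'E'
from ov import *
go(tow(PL,[0,-.0527,.064])[0],-8.28)
s=imaging.get_image("scene");k=12;org=np.array([290,130]);w,h=64,48
o=cv2.resize(s[org[1]:org[1]+h,org[0]:org[0]+w],None,fx=k,fy=k,interpolation=2)
o=cv2.convertScaleAbs(o,alpha=1.3)
draw(o,"scene",org,k,prof(-39.3,-3.3,19.5,59.5,79.5),PL,(0,255,255))
draw(o,"scene",org,k,prof(-82.2,-64.1,19.5,59.5,79.5),PL,(0,255,0))
cv2.imwrite("pics/g4.png",o)
E
```

```text
t 5.35 shift [ 0.4 -0.3 21.7] turn [0.  0.1 0.1] F [-0.0298 -0.2145 -0.285 ] w 0.508 pos [ 0.5165 -0.0673  0.0857]
```

View pics/g4.png

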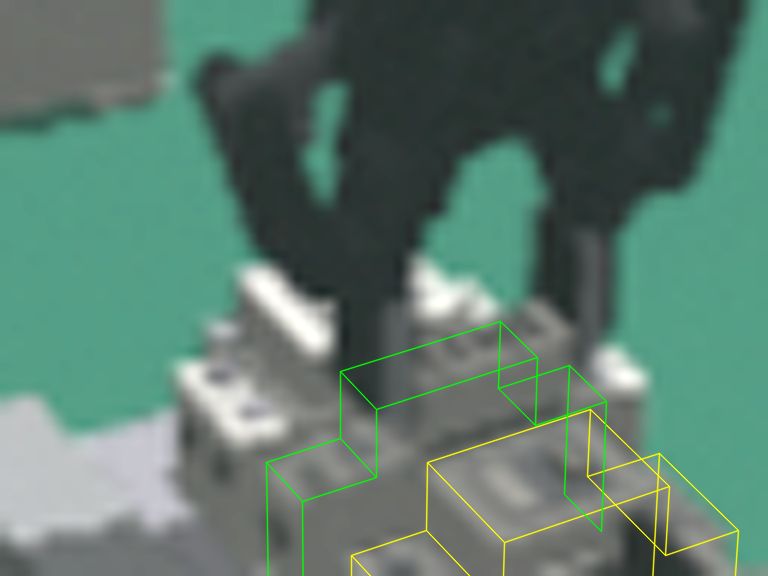

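The spacer hangs between contactor and relay, both unshifted and with no contact force. I'll keep lowering.

Request:
send_rows --plan "0 0 0 7 0 0 0;0 0 0 14 0 0 0;0 0 0 17 0 0 0;0 0 0 17 0 0 0;0 0 0 17 0 0 0"

```text
time: 5.9
position: [0.5164, -0.0673, 0.0683]
eef_rot: [0.756, 0.655, -0.001, 0.001]
force: [-0.2, -0.7, -0.3]
width: 0.514
```

Request:
send_rows --plan "0 0 0 2 0 0 0;0 0 0 3 0 0 0;0 0 0 4 0 0 0;0 0 0 4.5 0 0 0;0 0 0 4.5 0 0 0"

```text
time: 6.4
position: [0.5165, -0.0673, 0.0642]
eef_rot: [0.756, 0.655, -0.0, 0.001]
force: [-2.0, 0.4, 5.5]
width: 0.509
```

Request:
send_rows --plan "0 0 0 0.7 0 0 0;0 0 0 0.7 0 0 0;0.7 0 0 0 0 0 0;0.7 0 0 0 0 0 0;0.7 0 0 0 0 0 0;0.7 0 0 0 0 0 0;0.7 0 0 -30 0 0 0;0.7 0 0 -80 0 0 0;0.7 0 0 -120 0 0 0;0.7 0 0 -120 0 0 0"

```text
time: 7.4
position: [0.5195, -0.0676, 0.1887]
eef_rot: [0.756, 0.655, 0.003, 0.004]
force: [0.6, 0.0, 0.8]
width: 0.701
```

```bash
python3 - <<'E'
from ov import *
go(tow(PL,[0,.09,.15])[0],-8.28)
s=imaging.get_image("scene");k=12;org=np.array([290,135]);w,h=66,50
o=cv2.resize(s[org[1]:org[1]+h,org[0]:org[0]+w],None,fx=k,fy=k,interpolation=2)
o=cv2.convertScaleAbs(o,alpha=1.3)
draw(o,"scene",org,k,prof(-39.3,-3.3,19.5,59.5,79.5),PL,(0,255,255))
draw(o,"scene",org,k,prof(-60.7,-42.7,13.5,59.5,79.5),PL,(0,0,255))
cv2.imwrite("pics/g5.png",o)
E
```

```text
t 7.4 shift [142.9  -3.3  38.6] turn [0.5 0.  0.1] F [0.5746 0.0064 0.8158] w 0.701 pos [ 0.5195 -0.0676  0.1887]
```

View pics/g5.png

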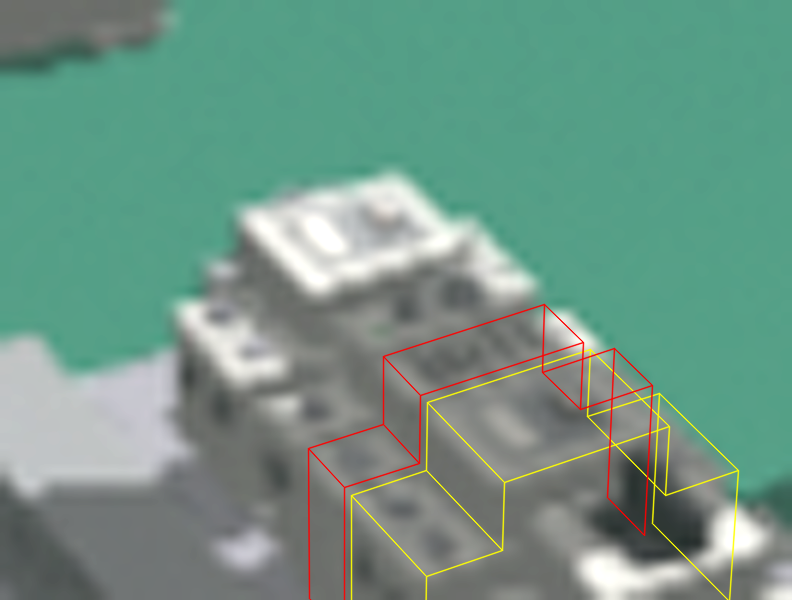

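Spacer is seated (nose level with its neighbours, overlay matches), contactor unmoved. Now above the free rail with fingers shut.

Request:
send_rows --plan "0.7 60 -2 0 0.3 0 0;0 100 -3 0 0.3 0 0;0 136 -3 0 0.3 0 0;0 136 -3 20 0.3 0 0;0 136 -3 38 0.3 0 0;0 136 -3 38 0.3 0 0;0 136 -3 38 0.3 0 0;0 136 -3 38 0.3 0 0;0 136 -3 38 0.3 0 0"

```text
time: 8.35
position: [0.5332, 0.0678, 0.1462]
eef_rot: [0.756, 0.655, -0.002, -0.001]
force: [0.4, -0.3, 0.5]
width: -0.003
```

```bash
python3 -c "
from ov import *
go(tow(PL,[0,.085,.0385])[0],-8.28)"
```

```text
t 8.35 shift [  2.1   3.1 107.7] turn [-0.2  0.1  0.1] F [ 0.368  -0.2962  0.5331] w -0.003 pos [0.5332 0.0678 0.1462]
```

Request:
send_rows --plan "0 2 3 0 0 0 0;0 2 3 40 0 0 0;0 2 3 80 0 0 0;0 2 3 100 0 0 0;0 2 3 107 0 0 0;0 2 3 107 0 0 0;0 2 3 107 0 0 0"

```text
time: 9.05
position: [0.5365, 0.0695, 0.0396]
eef_rot: [0.756, 0.655, -0.002, -0.001]
force: [-0.8, -0.3, -0.0]
width: 0.0
```

```bash
python3 -c "
from ov import *
go(tow(PL,[0,.015,.0385])[0],-8.28)"
```

```text
t 9.05 shift [-70.2  -0.5   1.2] turn [-0.2  0.1  0.1] F [-0.8151 -0.2668 -0.0313] w 0.0 pos [0.5365 0.0695 0.0396]
```

Request:
send_rows --plan "0 -8 0 0 0 0 0;0 -14 0 0 0 0 0;0 -20 0 0 0 0 0;0 -25 0 0 0 0 0;0 -29 0 0 0 0 0;0 -33 0 0 0 0 0;0 -37 0 0 0 0 0;0 -41 0 0 0 0 0;0 -45 0 0 0 0 0;0 -49 0 0 0 0 0;0 -53 0 0 0 0 0;0 -56 0 0 0 0 0"

```text
time: 10.25
position: [0.5275, 0.014, 0.0386]
eef_rot: [0.756, 0.655, -0.002, -0.001]
force: [0.0, 3.3, -0.1]
width: -0.001
```

Request:
send_rows --plan "0 -3 0 0 0 0 0;0 -6 0 0 0 0 0;0 -8 0 0 0 0 0;0 -10 0 0 0 0 0;0 -10 0 0 0 0 0"

```text
time: 10.75
position: [0.526, 0.0037, 0.0386]
eef_rot: [0.756, 0.655, -0.002, -0.001]
force: [-0.1, 2.3, -0.3]
width: -0.0
```

```bash
python3 -c "
from ov import *
go(tow(PL,[0,.015,.0385])[0],-8.28)"
```

```text
t 10.75 shift [-3.6  0.6  0.1] turn [-0.3  0.1  0.1] F [-0.1214  2.3001 -0.2925] w -0.0 pos [0.526  0.0037 0.0386]
```

Request:
send_rows --plan "0 -1 0 0 0 0 0;0 -2 0 0 0 0 0;0 -3 0 0 0 0 0;0 -4 0 0 0 0 0;0 -4 0 0 0 0 0"

```text
time: 11.25
position: [0.5256, 0.001, 0.0386]
eef_rot: [0.755, 0.655, -0.002, -0.001]
force: [-0.9, 6.9, 0.6]
width: 0.0
```

Request:
send_rows --plan "0 -1 0 0 0 0 0;0 -2 0 0 0 0 0;0 -2 0 0 0 0 0;0 -2 0 0 0 0 0"

```text
time: 11.65
position: [0.5255, 0.0009, 0.0386]
eef_rot: [0.755, 0.656, -0.001, -0.002]
force: [0.4, 13.2, -0.7]
width: -0.001
```

Request:
send_rows --plan "0 -2 0 0 0 0 0;0 -3 0 0 0 0 0;0 -4 0 0 0 0 0;0 -4 0 0 0 0 0;0 -4 0 0 0 0 0"

```text
time: 12.15
position: [0.5255, 0.0008, 0.0387]
eef_rot: [0.754, 0.657, 0.0, -0.003]
force: [2.0, 25.2, -0.1]
width: 0.001
```

```bash
python3 - <<'E'
from ov import *
go(tow(PL,[0,.015,.0385])[0],-8.28)
s=imaging.get_image("scene");k=12;org=np.array([288,135]);w,h=66,50
o=cv2.resize(s[org[1]:org[1]+h,org[0]:org[0]+w],None,fx=k,fy=k,interpolation=2)
o=cv2.convertScaleAbs(o,alpha=1.4)
cv2.imwrite("pics/raw6.png",s)
for a,b in((-32,4),(-68,-32)):
    draw(o,"scene",org,k,prof(a,b,19.5,59.5,79.5),PL,(0,255,255))
draw(o,"scene",org,k,prof(-86,-68,13.5,59.5,79.5),PL,(0,0,255))
draw(o,"scene",org,k,prof(-140,-104,19.5,59.5,79.5),PL,(0,255,0))
cv2.imwrite("pics/g6.png",o)
E
```

```text
t 12.15 shift [-0.7  0.6  0.2] turn [-0.3 -0.2  0.5] F [ 2.0319 25.1618 -0.1069] w 0.001 pos [0.5255 0.0008 0.0387]
```

View pics/g6.png

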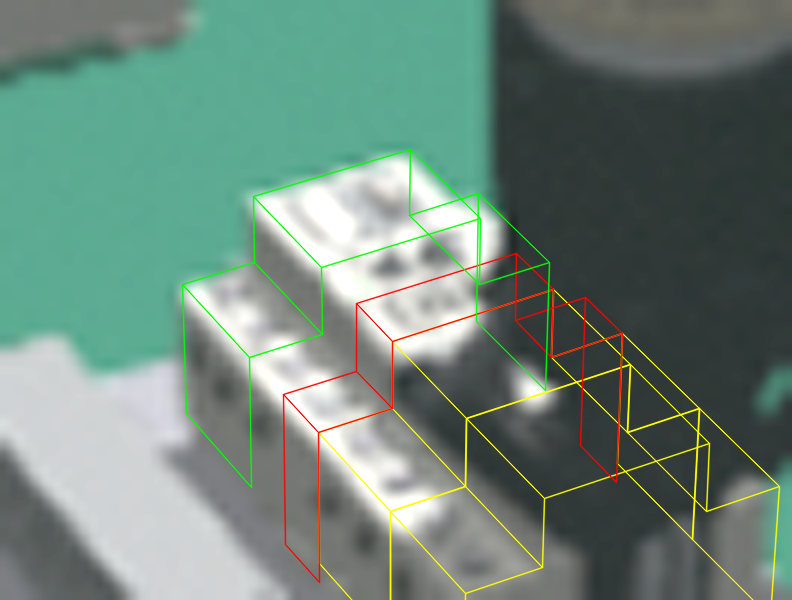

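```bash
python3 - <<'E'
import cv2
s=cv2.imread("pics/raw6.png")[148:198,295:361]
cv2.imwrite("pics/g7.png",cv2.convertScaleAbs(cv2.resize(s,None,fx=12,fy=12,interpolation=2),alpha=2.0))
E
```

```text
(no output)
```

View pics/g7.png

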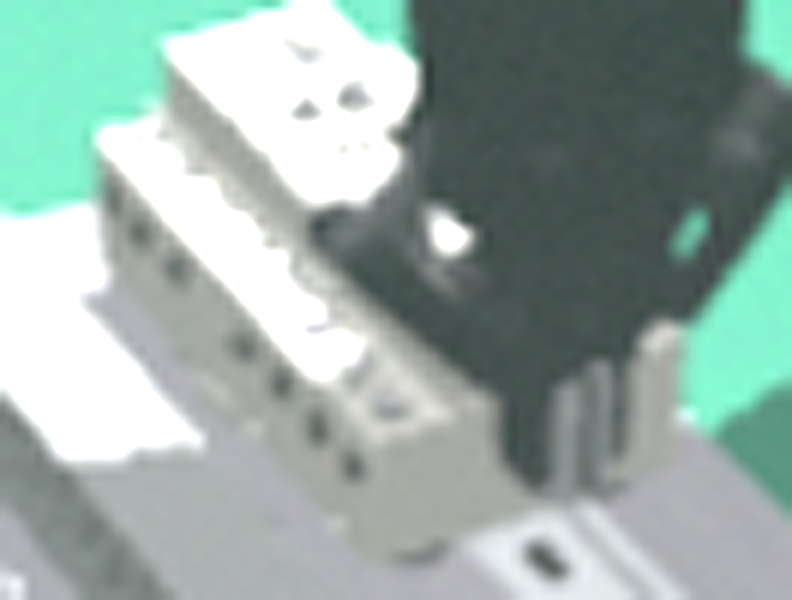

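The row is one unbroken block from bracket to breaker (straight side from (100,140) to (400,540)), and the shut fingers stand against the breaker's open face. I'll add a little more push, then hand in.

Request:
send_rows --plan "0 -1 0 0 0 0 0;0 -1.5 0 0 0 0 0;0 -1.5 0 0 0 0 0;0 -1.5 0 0 0 0 0;0 -1.5 0 0 0 0 0;0 -1.5 0 0 0 0 0"

```text
time: 12.8
position: [0.5255, 0.0008, 0.0388]
eef_rot: [0.753, 0.658, 0.0, -0.004]
force: [2.3, 29.8, -0.6]
width: -0.001
```

```bash
python3 -c "
from workcell import status,job_done
s=status.observe();print(s['time'],s['force'],s['position']);print(job_done())"
```

```text
12.8 [ 2.27259694 29.7753229  -0.56566044] [0.5254734  0.00078803 0.03875293]
the job is handed in; nothing more can be done
None
```

The spacer is seated on the rail, and the whole row is pressed flush against the fixed bracket. I handed the job in at 12.8 s of robot time.

- **Spacer:** I gripped it by the ends of its nose and lowered it into the roughly 25 mm gap between the contactor next to the breaker and the relay. The side forces stayed under about 2 N on the way down. It met the rail at the expected height, and the next picture showed it level with its neighbours and the contactor beside it unmoved.
- **Row:** With the fingers shut, I pushed the breaker along the rail until it stopped dead. That stop agrees with the specified flush position to about 1 mm. The last pictures show one unbroken row matching the expected outlines.
- **Hold:** The arm is still pushing with about 30 N, and its position did not change as the push rose from 13 to 30 N.

No check failed, but there are two limits. The gripper hides part of the spacer and breaker tops in the final pictures, so flushness there is judged from the side faces and the hard stop. Only objects along the arm's path were handled. I did not check the rest of the bench again at the end.

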